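# Laser down, then unlock the beam enclosure and show the open padlock

### The job

First turn the laser driver's power knob anticlockwise all the way to its off stop. Then turn the dial of the combination padlock on the beam enclosure click by click until its pointer clicks into the notch that faces the shackle, pull the shackle open, and lift the open lock off its tabs. Finish while holding it up in the gripper above the enclosure, well clear of it (at least 8 cm), dial facing up and shackle still open; do not push the other things about or knock them over.

Things in the scene. Friction and masses are not known exactly. Their poses are not given: they have to be found in the camera images.
- power_knob_grip (a point): power knob of the laser driver (fixed low grey box, 120 x 170 x 55 mm): black bar-shaped knob, axis vertical, bar 38 x 14 mm, 32 mm tall, on a skirt of 40 mm diameter; the bar's top is 99 mm above the table. This point is on the axis, 92 mm above the table; x runs along the bar (white line at its -x end), y across it (the 14 mm to grip), z up
- power_knob (a joint): angle of the power knob, rad: 0 is the off stop (fully anticlockwise seen from above), growing clockwise as the power is turned up, to 5.24. Stiff enough to stay where it is left (0.03 N m)
- dial_grip (a point): dial of the padlock: a black round knob, 32 mm diameter and 20 mm tall, on a flange (47 mm diameter, 5 mm thick) that turns with it, axis upright on the lock's upper face. This point is on the axis, 10 mm below the dial's top and 39 mm above the enclosure's top (101 mm above the table); its x axis points along the dial's white pointer
- dial (a joint): angle of the dial, rad: 0 when the pointer points at the shackle (+x of the lock, white index line), positive when it stands anticlockwise of it seen from above. It clicks into a notch every 0.349 rad (20 degrees) with about 0.03 N m of snap and centres itself there when let go. The lock opens only in the notch at 0. It starts 2 to 4 notches anticlockwise of that: turn it clockwise
- lock_center (a point): centre of the padlock's body, a steel block 62 mm long (x, towards the shackle), 60 mm wide (y), 24 mm thick (z, towards the dial); the lock weighs about 0.4 kg, is loose and lies flat on the enclosure, dial up. The dial's axis is 4 mm behind this point (-x); the shackle leaves the +x face
- bow (a point): middle of the shackle's bow: the straight 20 mm stretch of 8 mm round bar along the lock's y, 12 mm above the enclosure's top, 77 mm from lock_center along +x when shut, 99 mm when open. Legs at y = -21 mm (long, stays in the body) and +21 mm (short, through the tabs); 34 mm free between the legs, 35 mm between tabs and bow when shut
- shackle (a joint): how far the shackle is pulled out along the lock's +x, m: 0 shut, 0.022 fully open (stop). About 3 N of friction once unlocked; stays where it is left; locked, it has 2 mm of play. The end of the short leg leaves the body at 0.007 and clears the tabs at 0.015
- lock: the padlock as a whole (for the rules); its origin is at the centre of the underside, axes as for lock_center
- enclosure: beam enclosure, fixed: a flat black box with a grey two-leaf top, 200 (x) x 190 (y) x 62 mm; origin at the centre of its underside, on the table. Two slide rails along the y edges stand 5 mm above the top
- hasp (a point): middle of the hole (12 x 12 mm, 12 mm above the enclosure's top) in a pair of upright steel tabs, together 6.5 mm thick along x, 30 mm wide along y, 27 mm high, with a foot 12 mm high on to +y. The shackle's short leg goes through it along the enclosure's x. The lock's body lies against the tabs' -x face, which holds it while the shackle is pulled along +x; once open, the lock lifts straight up
- lens_post: bystander, loose: lens in a black ring on a steel post of 25 mm diameter, about 85 mm high; origin under its foot
- mirror_post: bystander, loose: square mirror mount on a steel post of 25 mm diameter, about 90 mm high; origin under its foot
- lens_tube: bystander, loose: black tube of 30 mm diameter, 26 mm high, on the enclosure; origin under it
- beam_block: bystander, loose: small black upright plate on a steel foot, 30 x 24 x 33 mm, on the enclosure; origin under it
- driver_tool: bystander, loose: screwdriver with a black handle, 170 mm long, lying on the table
- meter_head: bystander, loose: flat black disc, 56 mm diameter, 20 mm high, on the table; origin under it
Mind the look-alikes: they are no part of the job. Leave any green look-alike of the part that bears power_knob_grip alone. Leave any green look-alike of the lock alone.

How it is judged:
On the way, in this order (a step that is already met when the one before it is completed fails the run):
1. the power knob is at its off stop (value of joint power_knob below 0.08 rad), for 0.2 s.
2. the dial sits in the notch that faces the shackle (value of joint dial between -0.14 and 0.14 rad), for 0.3 s.
3. the shackle is pulled open (value of joint shackle above 0.016 m), for 0.2 s.
At the end, for the whole second after the job is handed in: The gripper holds the padlock still, clear of the enclosure, its centre at least 68 mm above the enclosure's top and within 180 mm sideways of its middle, upper face within 0.5 rad of level, shackle at least 16 mm out; the power knob is still within 0.1 rad of its off stop (z of lock_center in the frame of enclosure above 0.13 m and horizontal distance between lock_center and enclosure below 0.18 m and angle between lock_center's own z axis and vertical below 0.5 rad and value of joint shackle above 0.016 m and value of joint power_knob below 0.1 rad and contact force between the fingers and lock above 2 N and contact force between enclosure and lock below 0.1 N and linear speed of lock below 0.05 m/s); the arm keeps its last pose, push and grip.
It fails at once if a bystander is pushed more than 25 mm from its place or knocked over (distance of any of lens_post, mirror_post, lens_tube, beam_block, driver_tool, meter_head from where it was at the start of the episode above 0.025 m or angle between any of lens_post, mirror_post's own z axis and vertical above 0.5 rad).
It also fails if it takes over 72 s, if anything falls off the work surface, if the arm or the gripper's body presses on something with over 40 N, if the wrist force passes 120 N, or if a joint passes its speed limit or range.

### The arm

A 6-joint arm with a two-finger parallel gripper is mounted at the origin on the work surface. World frame = base frame: x ahead of the robot, y to its left, z up, the work surface at z = 0. Lengths are in m, angles in rad, forces in N, time in s.
With the tool pointing down it reaches from about 0.225 to 0.875 m from the base axis. Payload 3.4 kg.
Tool frame: the origin (TCP) lies at the very end of the fingers, on their centre line; the grasp point (between the pads) lies 19 mm behind it; z points along the fingers, x is the direction in which the jaws open and shut, and the axes are right-handed (so a half turn about z gives the same grasp; the last joint's range is limited). The gripper opens to 85 mm and grips with 20 to 120 N. Pads are 22 mm wide; open, the fingers measure 114 mm over their backs; the gripper's body (76 mm by 85 mm) begins 54 mm behind the grasp point. The pads swing forward as they close: fully open they stand 13 mm farther back than shut.
Start: joints at [-1.27, 0.276, 1.505, -0, 1.361, -0.121], TCP at [0.235, -0.525, 0.193] pointing down, gripper open.
Joint ranges: [-2.89, 2.89], [-0.75, 2.08], [0.22, 2.7], [-1.18, 4.32], [0.11, 2.71], [-2.7, 2.7]. Speed limits (rad/s): [2.57, 2.57, 3.14, 3.14, 3.14, 3.14].

### API

Orientations are given as a unit quaternion [w, x, y, z].
In Python, from rig import manip gives the robot as it stands.
- The arm moves only by the tool carry_out, never from a script. Its argument "series" is a list of rows, each a list of 2 entries, a list of its own where there are three numbers: the shift along the tool's x, y, z in mm, then the turn about the tool's z in degrees. A call has 1 to 10 rows; each row shifts and turns the pose as measured when the row begins, along the tool's axes as they then stand; what a row does not reach is not made up. A row lasts 1/12 s, in which the tool goes at most 41.7 mm and 7.16 degrees, less where a joint would pass 70% of its speed; a pose out of reach is approached as far as the arm can. A call is refused whole if a number of a shift passes 41.7 or a number of a turn 7.16, either way. A call with a gripper value outside its range is refused whole. "fingers" is the finger opening in mm, from 0 to 85.4, set as the call begins (left out, the last holds). The fingers move at their own pace and stop on an object; "squeeze" is the grip in N (left out, the last holds). Time passes only in rows, so rows that do not move let the fingers close. It gives the time, the measured TCP pose, the force and the opening at its end, in the units of the state.
- manip.get_state(): the state, without advancing time (a new reading comes with each control period).
- manip.get_image(name): name is "scene" or "top"; returns a dict with "frame" (420x560x3 uint8, blue, green, red), "K" (3x3 intrinsics, pixels), "rvec" (rotation vector, rad) and "tvec" (3), from world to camera coordinates, as OpenCV has them. Camera axes: x right, y down, z forward; pixel columns grow to the right and rows downward; lengths in m; the calibration is good to about 2 mm. A picture is of the moment at which its call begins. There is no depth.
- manip.sign_off(): hands the job in, once; it reports no verdict.
The state is a dict: "clock": time; "qpos": joint angles; "qd": joint speeds; "effort": joint torques, N m; "position": TCP position; "ee_rot": TCP orientation; "contact_force": force on the tool from outside, world axes, zero at the start; "moment": the same for the moment, N m; "width": finger opening in m.
Only numpy, scipy, OpenCV 4.12 (cv2) and the standard library are available. Lean on these libraries where they do the work, as an engineer would, in place of code of your own. Each camera call takes 0.05 s, during which the arm holds its last target. There are 200 camera calls.

## Working session

There is one attempt and no reset: what is moved stays moved. The work goes in short steps, Python scripts to look and compute and a tool call to move; the robot and the scene stay as the last step left them, time stands still between calls to the robot, and variables do not carry over. Pictures are saved under pics/ and viewed, about 8 in all and at most 12, crops included, and the job is handed in when it is done.

Besides the shell and the picture viewer there is one more tool, called as name(argument=value, ...) on one line, values as JSON. carry_out: Moves the arm, as the interface text tells. Its arguments: {"type":"object","properties":{"series":{"type":"array","items":{"type":"array"}},"fingers":{"type":"number"},"squeeze":{"type":"number"}},"required":["series"]}

```bash
mkdir -p pics
cat > h.py <<'E'
import numpy as np, cv2, sys
sys.path.insert(0,'.')
from rig import manip
def img(n):
    d=manip.get_image(n); return d
def ray(d,uv,z):
    R,_=cv2.Rodrigues(np.array(d["rvec"],float)); t=np.array(d["tvec"],float).ravel(); K=np.array(d["K"],float)
    c=-R.T@t; v=R.T@np.linalg.inv(K)@np.array([uv[0],uv[1],1.]); s=(z-c[2])/v[2]; return c+s*v
def proj(d,P):
    p,_=cv2.projectPoints(np.array(P,float).reshape(-1,3),np.array(d["rvec"],float),np.array(d["tvec"],float),np.array(d["K"],float),None); return p.reshape(-1,2)
E
python3 - <<'E'
from h import *
import pickle
for n in("scene","top"):
    d=img(n); pickle.dump(d,open(n+".pkl","wb")); cv2.imwrite(f"pics/{n}0.png",d["frame"])
    R,_=cv2.Rodrigues(np.array(d["rvec"],float)); print(n,-R.T@np.array(d["tvec"]).ravel(),np.array(d["K"])[0,0])
print(manip.get_state())
E
```

```text
scene [1.00879265 0.52197073 1.03520252] 443.84475682811564
top [ 0.19636472 -0.00613219  1.69344717] 535.8887400833194
{'clock': 0.1, 'qpos': array([-1.26995986e+00,  2.76525986e-01,  1.50599490e+00, -2.31744691e-05,
        1.36071978e+00, -1.21029295e-01]), 'qd': array([ 1.14737940e-03,  3.92529406e-04, -1.57537119e-03, -7.59265572e-04,
       -1.20320921e-03, -6.96608981e-05]), 'effort': array([ 1.03612132e-03, -4.17700410e+01, -2.46405619e+01, -2.52165055e-04,
        5.85480739e-03,  1.92249416e-06]), 'position': array([ 0.23525267, -0.52408469,  0.1919342 ]), 'ee_rot': array([-5.19293460e-04,  8.39484012e-01, -5.43383763e-01, -6.39877481e-04]), 'contact_force': array([1.04531522, 0.04839861, 0.08921143]), 'moment': array([-0.04343546,  0.04779901,  0.02062874]), 'width': 0.08525412501188595}
```

View pics/scene0.png

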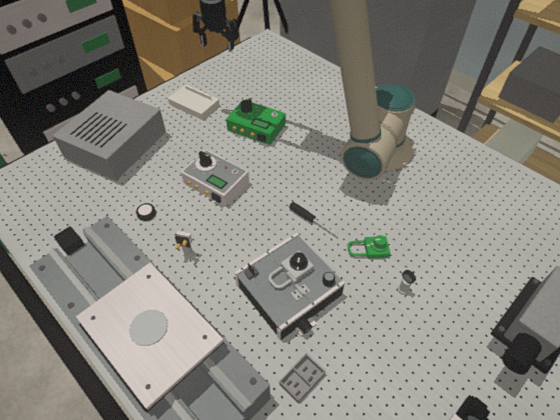

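View pics/top0.png

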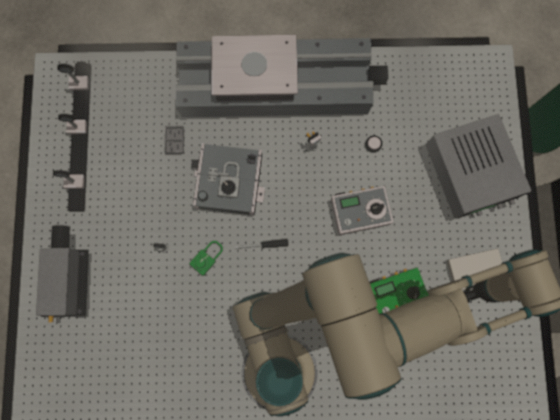

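The scene shows:
- **Grey laser driver:** scene (215,177), knob at top (376,208). Its green look-alike is at scene (256,120) / top (400,292).
- **Real padlock:** on the enclosure at scene (295,265) / top (228,182). Its green look-alike is on the table at scene (372,247) / top (207,257).
- **Other dark round things:** lens tube at top (202,196) and meter head at top (374,143).

I choose the grey driver and the steel lock, and check both in a close crop.

Run:
```python
from h import *
import pickle
s=pickle.load(open("scene.pkl","rb"))["frame"];t=pickle.load(open("top.pkl","rb"))["frame"]
def c(f,x,y,w,h): return cv2.resize(f[y:y+h,x:x+w],(400,300),interpolation=cv2.INTER_CUBIC)
m=np.vstack([np.hstack([c(t,188,140,80,60+15-15),c(t,336,180,64,48)]),np.hstack([c(s,236,228,112,84),c(s,176,140,80,60)])])
m=cv2.convertScaleAbs(m,alpha=1.5)
cv2.imwrite("pics/crop0.png",m)
```

```text
(no output)
```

View pics/crop0.png

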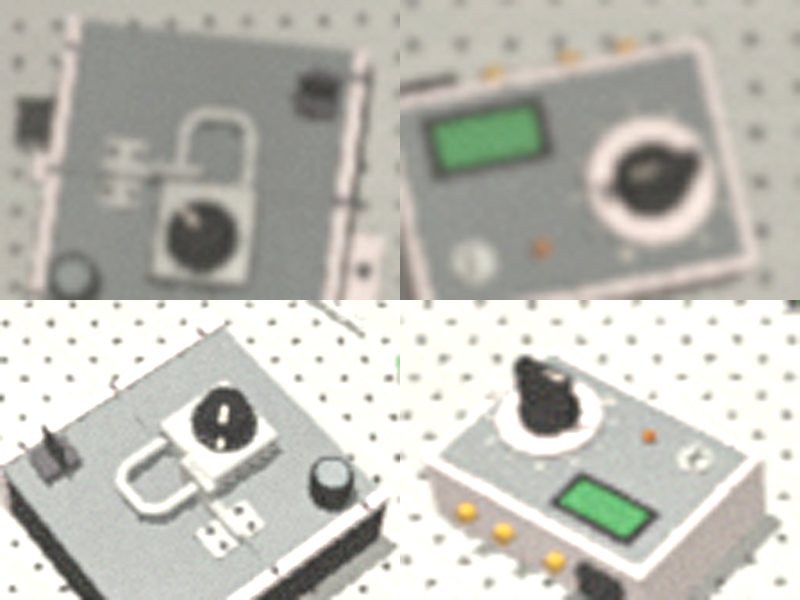

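The crop confirms the grey driver: skirt centre is near top (376,208), the bar points right and slightly up, and its white line is on the display side. It also shows the steel lock: dial near top (228,187), pointer up-left, shackle towards image-up. Now the positions.

Run:
```python
from h import *
import pickle
s=pickle.load(open("scene.pkl","rb"));t=pickle.load(open("top.pkl","rb"))
T=lambda x,y:(x/5+188,y/5+140); T2=lambda x,y:((x-400)/6.25+336,y/6.25+180)
S=lambda x,y:(x/3.571+236,(y-300)/3.571+228); S2=lambda x,y:((x-400)/5+176,(y-300)/5+140)
p=lambda n,d,uv,z:print(n,ray(d,uv,z).round(4))
p("skirt T",t,T2(652,180),.067);p("skirt S",s,S2(550,412),.066)
p("bar T a(white)",t,T2(612,190),.099);p("bar T b",t,T2(698,160),.099)
p("bar S a(white)",s,S2(572,383),.099);p("bar S b",s,S2(525,363),.099)
p("dialtop T",t,T(202,236),.111);p("dialtop S",s,S(223,412),.111)
p("ptr T",t,T(182,214),.111);p("ptr S a",s,S(223,408),.111);p("ptr S b",s,S(221,442),.096)
for n,q in(("TL",(152,278)),("TR",(246,284)),("BR",(255,186)),("BL",(160,182))):p("lock corner T "+n,t,T(*q),.086)
p("bow T",t,T(220,113),.074);p("bow S",s,S(128,482),.074)
p("leg mid T L",t,T(188,160),.074);p("leg R",t,T(250,160),.074)
p("tube T",t,T(75,272),.088);p("beam block T",t,T(320,90),.095)
p("encl T cornerTL",t,T(72,20),.067);p("encl T TR",t,T(362,55),.067)
```

```text
skirt T [ 0.4884 -0.3088  0.067 ]
skirt S [ 0.491  -0.3065  0.066 ]
bar T a(white) [ 0.4781 -0.2833  0.099 ]
bar T b [ 0.492  -0.3256  0.099 ]
bar S a(white) [ 0.484  -0.2878  0.099 ]
bar S b [ 0.4931 -0.3209  0.099 ]
dialtop T [0.5555 0.1431 0.111 ]
dialtop S [0.5656 0.1484 0.111 ]
ptr T [0.5694 0.1552 0.111 ]
ptr S a [0.5632 0.1462 0.111 ]
ptr S b [0.5768 0.1579 0.096 ]
lock corner T TL [0.5354 0.1762 0.086 ]
lock corner T TR [0.5306 0.1186 0.086 ]
lock corner T BR [0.5921 0.1127 0.086 ]
lock corner T BL [0.5958 0.1712 0.086 ]
bow T [0.6422 0.1351 0.074 ]
bow S [0.635  0.1259 0.074 ]
leg mid T L [0.6125 0.1552 0.074 ]
leg R [0.6117 0.1166 0.074 ]
tube T [0.5397 0.2231 0.088 ]
beam block T [0.6499 0.0716 0.095 ]
encl T cornerTL [0.7065 0.2288 0.067 ]
encl T TR [0.6801 0.0463 0.067 ]
```

```bash
cat >> h.py <<'E'
from scipy.spatial.transform import Rotation as Ro
def plan(P=None,yaw=None):
    s=manip.get_state(); q=s["ee_rot"]; R=Ro.from_quat([q[1],q[2],q[3],q[0]]).as_matrix(); p=s["position"]
    psi=np.degrees(np.arctan2(R[1,0],R[0,0]))
    print("t",round(s["clock"],2),"p",p.round(4),"yaw",psi.round(2),"tilt",np.degrees(np.arccos(-R[2,2])).round(2),"q6",round(s["qpos"][5],2),"F",s["contact_force"].round(1),"M",s["moment"].round(3),"w",round(s["width"]*1000,1))
    if P is not None: print("shift mm",(R.T@(np.array(P)-p)*1000).round(1))
    if yaw is not None: print("turn deg (tool z)",round((psi-yaw+180)%360-180,2))
E
python3 -c "
from h import *
plan([.4885,-.307,.19],-163)"
```

```text
t 0.1 p [ 0.2353 -0.5241  0.1919] yaw -65.83 tilt 0.09 q6 -0.12 F [1.  0.  0.1] M [-0.043  0.048  0.021] w 85.3
shift mm [ -94.4 -319.9    2.1]
turn deg (tool z) 97.17
```

carry_out(series=[[[-10.5,-35.5,0],0],[[-10.5,-35.5,0],0],[[-10.5,-35.5,0],0],[[-10.5,-35.5,0],0],[[-10.5,-35.5,0],0],[[-10.5,-35.5,0],0],[[-10.5,-35.5,0],0],[[-10.5,-35.5,0],0],[[-10.5,-35.5,0],0]], fingers=45, squeeze=30)

```text
clock: 0.85
position: [0.4911, -0.3044, 0.1861]
ee_rot: [0.001, 0.835, -0.55, -0.005]
contact_force: [-0.3, -0.6, -0.1]
width: 0.045
```

carry_out(series=[[[0,0,0],7.1],[[0,0,0],7.1],[[0,0,0],7.1],[[0,0,0],7.1],[[0,0,0],7.1],[[0,0,0],7.1],[[0,0,0],7.1],[[0,0,0],7.1],[[0,0,0],7.1],[[0,0,0],7.1]])

```text
clock: 1.68
position: [0.4968, -0.2924, 0.18]
ee_rot: [-0.004, -0.355, 0.935, 0.009]
contact_force: [-0.3, -0.2, -0.4]
width: 0.0453
```

```bash
python3 -c "
from h import *
plan([.4885,-.307,.13],-163)"
```

```text
t 1.68 p [ 0.4968 -0.2924  0.18  ] yaw -138.36 tilt 1.16 q6 1.76 F [-0.3 -0.2 -0.4] M [-0.005  0.036  0.055] w 45.3
shift mm [15.9 -6.4 49.8]
turn deg (tool z) 24.64
```

carry_out(series=[[[0,0,0],7],[[0,0,0],7],[[0,0,0],7],[[0,0,0],4],[[0,0,0],0]])

```text
clock: 2.1
position: [0.4952, -0.2911, 0.1771]
ee_rot: [-0.008, -0.137, 0.99, 0.01]
contact_force: [-0.2, -0.2, 0.3]
width: 0.045
```

Run:
```python
from h import *
plan([.4885,-.307,.135],-163)
import pickle
d=img("top");e=img("scene")
K=np.array(d["K"])
def c(d,P,w,h):
    u,v=proj(d,P)[0].astype(int);print(u-w//2,v-h//2); return cv2.resize(d["frame"][v-h//2:v+h//2,u-w//2:u+w//2],(400,400),interpolation=cv2.INTER_CUBIC)
m=np.hstack([c(d,[.489,-.307,.13],80,80),c(e,[.489,-.307,.12],80,80)])
cv2.imwrite("pics/k1.png",cv2.convertScaleAbs(m,alpha=1.4))
```

```text
t 2.1 p [ 0.4952 -0.2911  0.1771] yaw -164.23 tilt 1.5 q6 2.21 F [-0.2 -0.2  0.3] M [0.025 0.063 0.031] w 45.0
shift mm [ 10.2 -14.4  42. ]
turn deg (tool z) -1.23
339 164
164 109
```

View pics/k1.png

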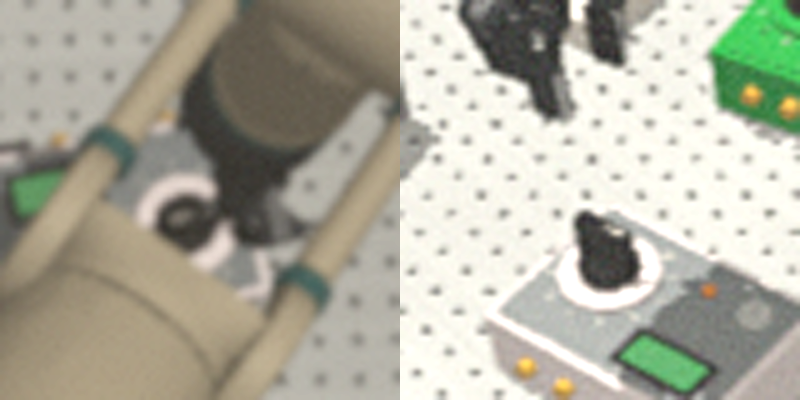

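Run:
```python
from h import *
import pickle
e=pickle.load(open("scene.pkl","rb"));t=pickle.load(open("top.pkl","rb"))
p=manip.get_state()["position"]; q=manip.get_state()["ee_rot"]; R=Ro.from_quat([q[1],q[2],q[3],q[0]]).as_matrix()
pts=[p,p+R[:,0]*.0225,p-R[:,0]*.0225]
print((proj(e,pts)-[164,109])*5+[400,0]); print((proj(t,pts)-[339,164])*5)
print((proj(e,[.4885,-.307,.099])-[164,109])*5+[400,0]); print((proj(t,[.4885,-.307,.099])-[339,164])*5)
```

```text
[[596.28646053 146.42992122]
 [618.9014626  122.52134498]
 [573.23287044 170.80217264]]
[[189.22269488 178.39031855]
 [201.95368579 214.95085893]
 [176.5569921  142.01727097]]
[[605.65212416 225.68726069]]
[[192.98133998 214.29983761]]
```

The fingertips in the crop look about 11 px from where I predicted them. I'll check with a larger overlay before descending.

Run:
```python
from h import *
s=manip.get_state();p=s["position"]; q=s["ee_rot"]; R=Ro.from_quat([q[1],q[2],q[3],q[0]]).as_matrix()
plan()
out=[]
for n in("top","scene"):
    d=img(n); f=d["frame"].copy(); u,v=proj(d,p)[0].astype(int)
    x0,y0=max(0,min(460,u-50)),max(0,v-75)
    c=cv2.resize(f[y0:y0+150,x0:x0+100],(400,600),interpolation=cv2.INTER_CUBIC);c=cv2.convertScaleAbs(c,alpha=1.4)
    for o,col in((0,(0,0,255)),(.0225,(255,0,0)),(-.0225,(0,255,0))):
        for k in(0,.073):
            a=((proj(d,p+R[:,0]*o-R[:,2]*k)[0]-[x0,y0])*4).astype(int); cv2.drawMarker(c,tuple(map(int,a)),col,cv2.MARKER_CROSS,12,1)
    a=((proj(d,[.4885,-.307,.099])[0]-[x0,y0])*4).astype(int);cv2.drawMarker(c,tuple(map(int,a)),(0,255,255),cv2.MARKER_CROSS,12,1)
    out.append(c)
cv2.imwrite("pics/k2.png",np.hstack(out))
```

```text
t 2.2 p [ 0.4953 -0.2911  0.1772] yaw -164.04 tilt 1.49 q6 2.21 F [ 0.9 -0.5 -0.2] M [0.014 0.006 0.048] w 45.2
```

View pics/k2.png

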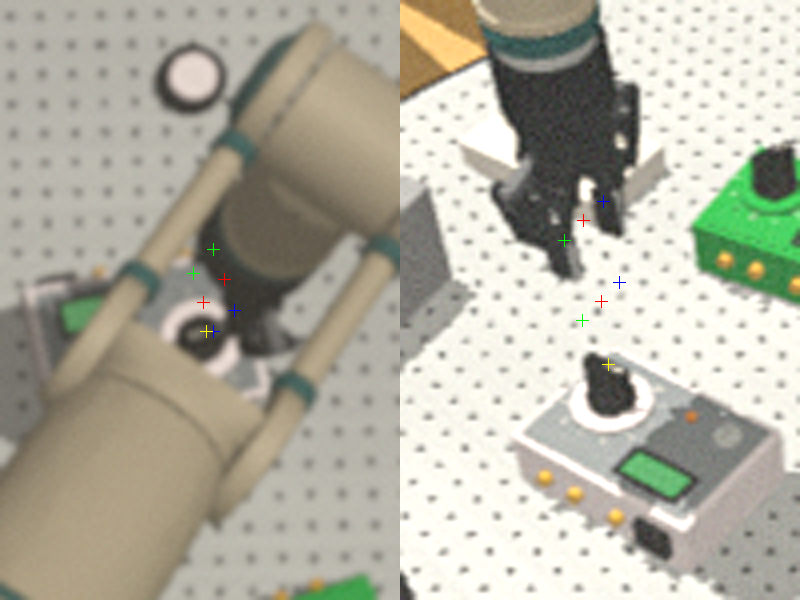

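Run:
```python
from h import *
import pickle
e=pickle.load(open("scene.pkl","rb"));t=pickle.load(open("top.pkl","rb"))
p0=np.array([.2353,-.5241,.1919]);x=np.array([.4095,-.9124,0])
for d in(e,t): print(proj(d,[p0,p0+x*.0427,p0-x*.0427,[0,0,0],p0+[0,0,.073]]).round(1).tolist())
def tri(a,b):
    P=[]
    for d in(e,t): P.append(np.array(d["K"])@np.hstack([cv2.Rodrigues(np.array(d["rvec"],float))[0],np.array(d["tvec"],float).reshape(3,1)]))
    h=cv2.triangulatePoints(P[0],P[1],np.array(a,float),np.array(b,float)).ravel();return h[:3]/h[3]
print(tri((206.7,121.7),(397,211)))
def c(f,x,y,w,h): return cv2.resize(f[y:y+h,x:x+w],(400,400),interpolation=cv2.INTER_CUBIC)
m=np.hstack([c(e["frame"],165,0,100,100),c(t["frame"],440,240,100,100)])
for d,x0,y0,ox in((e,165,0,0),(t,440,240,400)):
    for a in proj(d,[p0,p0+x*.0427,p0-x*.0427]): cv2.drawMarker(m,(int((a[0]-x0)*4+ox),int((a[1]-y0)*4)),(0,0,255),cv2.MARKER_CROSS,12,1)
cv2.imwrite("pics/k3.png",cv2.convertScaleAbs(m,alpha=1.3))
```

```text
[[219.5, 62.8], [207.9, 60.2], [231.3, 65.4], [381.0, 148.0], [217.1, 42.5]]
[[466.4, 288.9], [479.9, 282.3], [452.8, 295.5], [279.3, 372.1], [475.9, 288.0]]
[ 0.45432096 -0.34001748  0.18642261]
```

View pics/k3.png

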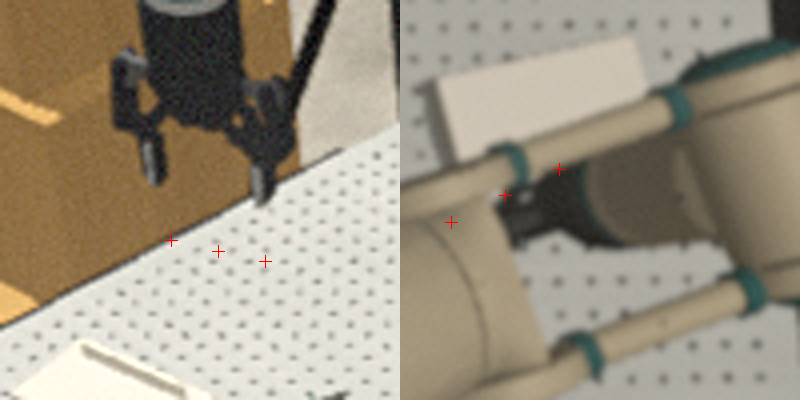

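Run:
```python
from h import *
import pickle
from scipy.optimize import least_squares
e=pickle.load(open("scene.pkl","rb"));t=pickle.load(open("top.pkl","rb"))
p0=np.array([.2353,-.5241,.1919]);x0=np.array([.4095,-.9124,0])
s=manip.get_state();p1=s["position"]; q=s["ee_rot"]; x1=Ro.from_quat([q[1],q[2],q[3],q[0]]).as_matrix()[:,0]
tips=np.array([p0+x0*.048+[0,0,.013],p0-x0*.048+[0,0,.013],p1+x1*.028+[0,0,.006],p1-x1*.028+[0,0,.006]])
obs=np.array([[203.7,45],[230.5,50],[206.7,121.7],[195.5,131.7]])
print((proj(e,tips)-obs).round(1).tolist())
H={"rot":lambda v:tips@Ro.from_euler('z',v[0]).as_matrix().T,"trans":lambda v:tips+v[:3],"y":lambda v:tips+[0,v[0],0],"x":lambda v:tips+[v[0],0,0],"z":lambda v:tips+[0,0,v[0]],"rot+xyz":lambda v:(tips)@Ro.from_euler('z',v[3]).as_matrix().T+v[:3]*1}
for k,f in H.items():
    n={"trans":3,"rot+xyz":4}.get(k,1)
    r=least_squares(lambda v:(proj(e,f(v))-obs).ravel(),np.zeros(n)); print(k,r.x.round(4),np.sqrt(2*r.cost/8).round(2), r.fun.round(1), proj(t,f(r.x)).round(0).tolist())
```

```text
[[2.2, 11.4], [2.0, 12.3], [1.8, 9.0], [1.6, 11.0]]
rot [-0.0674] 4.78 [ 8.2  4.8  6.8  6.5  0.7  0.5 -0.4  1.6] [[490.0, 295.0], [458.0, 308.0], [392.0, 215.0], [386.0, 197.0]]
trans [0.0084 0.0111 0.0499] 0.82 [ 0.4 -0.1  1.   0.8 -0.2 -1.4 -1.   0.8] [[486.0, 277.0], [454.0, 293.0], [380.0, 202.0], [373.0, 183.0]]
y [-0.0299] 5.72 [-3.5  7.8 -4.1  8.6 -4.8  4.1 -5.1  5.8] [[494.0, 281.0], [464.0, 296.0], [391.0, 208.0], [384.0, 190.0]]
x [-0.0126] 7.42 [ 5.2  9.8  4.9 10.7  5.2  6.9  5.2  8.8] [[484.0, 286.0], [453.0, 301.0], [381.0, 213.0], [374.0, 194.0]]
z [0.0399] 0.92 [ 0.7  0.4  0.9  1.2  0.1 -1.9 -0.5  0.2] [[489.0, 281.0], [457.0, 296.0], [383.0, 206.0], [377.0, 187.0]]
rot+xyz [0.0058 0.0093 0.0522 0.0112] 0.68 [-0.4 -0.2  0.4  0.6  0.3 -1.4 -0.3  1. ] [[486.0, 276.0], [454.0, 292.0], [379.0, 202.0], [372.0, 183.0]]
```

The scene view puts the fingers about 40 mm higher than I predicted, with no sideways error. I'll align sideways, step down, and use the finger width as the check.

carry_out(series=[[[5,-7,15],-1],[[5,-7,15],0],[[0,0,12],0],[[0,0,0],0]])

```text
clock: 2.63
position: [0.49, -0.3078, 0.1353]
ee_rot: [-0.006, -0.15, 0.989, 0.009]
contact_force: [0.0, 1.6, 0.1]
width: 0.0448
```

```bash
python3 -c "
from h import *
plan([.4885,-.307,.075],-163)"
```

```text
t 2.63 p [ 0.49   -0.3078  0.1353] yaw -162.69 tilt 1.23 q6 2.16 F [0.  1.6 0.1] M [ 0.051 -0.014 -0.037] w 44.8
shift mm [ 0.7  0.  60.3]
turn deg (tool z) 0.31
```

carry_out(series=[[[0,0,15],0],[[0,0,15],0],[[0,0,15],0],[[0,0,13],0],[[0,0,0],0]])

```text
clock: 3.05
position: [0.4911, -0.3082, 0.0784]
ee_rot: [-0.004, -0.152, 0.988, 0.007]
contact_force: [-0.7, -0.0, -0.9]
width: 0.045
```

carry_out(series=[[[0,0,0],0],[[0,0,0],0],[[0,0,0],0],[[0,0,0],0],[[0,0,0],0],[[0,0,0],0]], fingers=0, squeeze=30)

```text
clock: 3.55
position: [0.4938, -0.3099, 0.0832]
ee_rot: [-0.002, -0.153, 0.988, 0.004]
contact_force: [-0.3, 0.2, 0.7]
width: 0.0002
```

Run:
```python
from h import *
plan([.4885,-.307,.075])
p=manip.get_state()["position"]
out=[]
for n in("top","scene"):
    d=img(n); f=d["frame"].copy(); u,v=proj(d,p)[0].astype(int)
    x0,y0=u-40,v-40
    c=cv2.convertScaleAbs(cv2.resize(f[y0:y0+80,x0:x0+80],(400,400),interpolation=cv2.INTER_CUBIC),alpha=1.4)
    a=((proj(d,p)[0]-[x0,y0])*5).astype(int); cv2.drawMarker(c,tuple(map(int,a)),(0,0,255),cv2.MARKER_CROSS,12,1)
    out.append(c)
cv2.imwrite("pics/k4.png",np.hstack(out))
```

```text
t 3.55 p [ 0.4938 -0.3099  0.0832] yaw -162.35 tilt 0.56 q6 2.15 F [-0.3  0.2  0.7] M [-0.013  0.01  -0.053] w 0.2
shift mm [4.1 4.3 8.2]
```

View pics/k4.png

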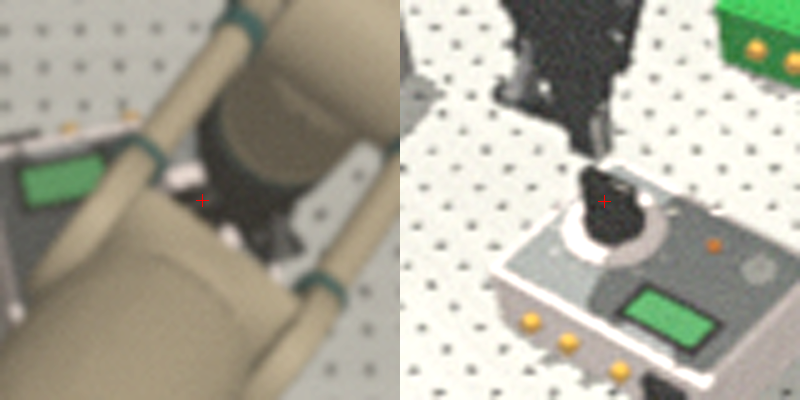

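The closed tips are at (597,158) in the right panel, just above the bar, against a prediction of (605,201). So the real tips sit about 31 mm higher than reported. I'll open, recentre and go to a reported z of about 0.046.

carry_out(series=[[[2,2,0],0],[[2,2,0],0],[[0,0,0],0],[[0,0,0],0]], fingers=45)

```text
clock: 3.98
position: [0.4879, -0.3069, 0.0832]
ee_rot: [-0.002, -0.153, 0.988, 0.005]
contact_force: [0.2, 0.2, -0.2]
width: 0.0452
```

```bash
python3 -c "
from h import *
plan([.4885,-.307,.046],-163)"
```

```text
t 3.98 p [ 0.4879 -0.3069  0.0832] yaw -162.35 tilt 0.58 q6 2.15 F [ 0.2  0.2 -0.2] M [-0.03  -0.    -0.004] w 45.2
shift mm [-0.6 -0.7 37.2]
turn deg (tool z) 0.65
```

carry_out(series=[[[0,0,10],0],[[0,0,10],0],[[0,0,10],0],[[0,0,6],0],[[0,0,0],0]])

```text
clock: 4.4
position: [0.4871, -0.3062, 0.043]
ee_rot: [-0.003, -0.153, 0.988, 0.005]
contact_force: [-0.7, -0.4, -0.5]
width: 0.045
```

carry_out(series=[[[0,0,0],0],[[0,0,0],0],[[0,0,0],0],[[0,0,0],0],[[0,0,0],0]], fingers=0, squeeze=40)

```text
clock: 4.82
position: [0.4892, -0.3044, 0.0417]
ee_rot: [-0.001, -0.153, 0.988, 0.007]
contact_force: [0.0, -0.1, -1.2]
width: 0.013
```

```bash
python3 -c "
from h import *
plan([.4885,-.307,.046],-163)"
```

```text
t 4.82 p [ 0.4892 -0.3044  0.0417] yaw -162.42 tilt 0.76 q6 2.15 F [ 0.  -0.1 -1.2] M [-0.121  0.086 -0.01 ] w 13.0
shift mm [ 1.5 -2.2 -4.3]
turn deg (tool z) 0.58
```

carry_out(series=[[[0,0,0],-6],[[0,0,0],-6],[[0,0,0],-6],[[0,0,0],-6],[[0,0,0],-6],[[0,0,0],-6],[[0,0,0],-6],[[0,0,0],-6]])

```text
clock: 5.48
position: [0.4869, -0.3068, 0.0418]
ee_rot: [-0.001, -0.559, 0.829, 0.005]
contact_force: [0.0, 0.2, -2.7]
width: 0.0131
```

```bash
python3 -c "
from h import *
plan([.489,-.3055,.043])"
```

```text
t 5.48 p [ 0.4869 -0.3068  0.0418] yaw -112.09 tilt 0.64 q6 1.27 F [ 0.   0.2 -2.7] M [-0.284  0.043 -0.074] w 13.1
shift mm [-2.  -1.4 -1.2]
```

carry_out(series=[[[0,0,0],-6],[[0,0,0],-6],[[0,0,0],-6],[[0,0,0],-6],[[0,0,0],-6],[[0,0,0],-6],[[0,0,0],-6],[[0,0,0],-6]])

```text
clock: 6.15
position: [0.4887, -0.3057, 0.0426]
ee_rot: [-0.022, 0.798, -0.602, -0.004]
contact_force: [-7.2, -4.8, 0.3]
width: 0.0133
```

```bash
python3 -c "
from h import *
plan([.489,-.3055,.043])"
```

```text
t 6.15 p [ 0.4887 -0.3057  0.0426] yaw -73.96 tilt 2.54 q6 0.56 F [-7.2 -4.8  0.3] M [ -1.359   1.779 -16.153] w 13.3
shift mm [-0.1 -0.4 -0.4]
```

carry_out(series=[[[0,0,0],0],[[0,0,0],0],[[0,0,0],0]])

```text
clock: 6.4
position: [0.4895, -0.3047, 0.0425]
ee_rot: [-0.037, 0.753, -0.657, -0.006]
contact_force: [-2.9, -0.0, -1.4]
width: 0.0131
```

```bash
python3 -c "
from h import *
plan([.489,-.3055,.043])"
```

```text
t 6.4 p [ 0.4895 -0.3047  0.0425] yaw -82.08 tilt 4.35 q6 0.66 F [-2.9 -0.  -1.4] M [ -0.799   1.185 -10.315] w 13.1
shift mm [ 0.7  0.5 -0.6]
```

carry_out(series=[[[0,0,0],0],[[0,0,0],0],[[0,0,0],0],[[0,0,0],0]])

```text
clock: 6.73
position: [0.4902, -0.3039, 0.0424]
ee_rot: [-0.051, 0.713, -0.699, -0.008]
contact_force: [-0.3, 2.4, -1.5]
width: 0.0131
```

```bash
python3 -c "
from h import *
plan([.489,-.3055,.043])"
```

```text
t 6.73 p [ 0.4902 -0.3039  0.0424] yaw -88.72 tilt 5.91 q6 0.74 F [-0.3  2.4 -1.5] M [-0.646  0.924 -7.113] w 13.1
shift mm [ 1.5  1.2 -0.8]
```

The stop is reached: it pushes back with a large clockwise moment. I'll open to let go of the strain and look at the numbers.

carry_out(series=[[[0,0,0],0],[[0,0,0],0],[[0,0,0],0]], fingers=40)

```text
clock: 6.98
position: [0.4837, -0.3034, 0.042]
ee_rot: [-0.045, 0.725, -0.687, -0.012]
contact_force: [-0.1, 0.6, -0.2]
width: 0.0398
```

```bash
python3 -c "
from h import *
plan([.489,-.306,.043]); print(manip.get_state()['qpos'])"
```

```text
t 6.98 p [ 0.4837 -0.3034  0.042 ] yaw -86.87 tilt 5.4 q6 0.72 F [-0.1  0.6 -0.2] M [-0.033  0.025 -0.044] w 39.8
shift mm [ 2.8 -5.2 -1. ]
[-0.74715415  0.39948542  1.72757488  0.10574566  1.04095977  0.71634274]
```

carry_out(series=[[[1.5,-2.5,0],5],[[1,-2.5,0],5],[[0,0,0],0]])

```text
clock: 7.23
position: [0.4903, -0.3071, 0.0433]
ee_rot: [0.041, -0.671, 0.741, 0.013]
contact_force: [0.4, 0.5, -0.1]
width: 0.0397
```

Run:
```python
from h import *
plan([.489,-.306,.043]); 
out=[]
for n in("top","scene"):
    d=img(n); f=d["frame"]; u,v=proj(d,[.489,-.306,.099])[0].astype(int)
    out.append(cv2.convertScaleAbs(cv2.resize(f[v-30:v+30,u-30:u+30],(400,400),interpolation=cv2.INTER_CUBIC),alpha=1.4))
cv2.imwrite("pics/k5.png",np.hstack(out))
```

```text
t 7.23 p [ 0.4903 -0.3071  0.0433] yaw -95.6 tilt 4.94 q6 0.88 F [ 0.4  0.5 -0.1] M [-0.046 -0.018 -0.005] w 39.7
shift mm [-1.   1.5  0.3]
```

carry_out(series=[[[0,0,0],0],[[0,0,0],0],[[0,0,0],0],[[0,0,0],0],[[0,0,0],0]], fingers=0, squeeze=25)

```text
clock: 7.75
position: [0.4903, -0.3038, 0.0439]
ee_rot: [0.042, -0.675, 0.736, 0.015]
contact_force: [0.4, -0.3, 0.6]
width: 0.0185
```

Run:
```python
from h import *
plan([.489,-.306,.043]);
```

```text
t 7.75 p [ 0.4903 -0.3038  0.0439] yaw -94.87 tilt 5.1 q6 0.87 F [ 0.4 -0.3  0.6] M [-0.045  0.078 -0.429] w 18.5
shift mm [2.4 1.1 0.6]
```

carry_out(series=[[[0,0,0],5],[[0,0,0],5],[[0,0,0],2],[[0,0,0],0]])

```text
clock: 8.08
position: [0.4884, -0.3033, 0.0441]
ee_rot: [0.039, -0.592, 0.805, 0.021]
contact_force: [-0.3, 1.4, -0.7]
width: 0.0141
```

Run:
```python
from h import *
plan([.489,-.306,.043]);
```

```text
t 8.08 p [ 0.4884 -0.3033  0.0441] yaw -107.25 tilt 5.07 q6 1.09 F [-0.3  1.4 -0.7] M [-0.176 -0.074 -0.191] w 14.1
shift mm [ 2.5 -1.3  0.9]
```

Width 14.1 mm with a slight clockwise reaction, so the bar is aligned and still resting on its stop. I'll release, lift and head for the lock.

carry_out(series=[[[0,0,0],0],[[0,0,0],0],[[0,0,0],0],[[0,0,-10],0],[[0,0,-25],0],[[0,0,-25],0],[[0,0,-25],0],[[0,0,-25],0],[[0,0,-10],0],[[0,0,0],0]], fingers=50)

```text
clock: 8.92
position: [0.4825, -0.314, 0.1712]
ee_rot: [0.038, -0.596, 0.802, 0.021]
contact_force: [-0.1, -0.2, 0.8]
width: 0.0501
```

Run:
```python
from h import *
plan([.560,.145,.165],33);
```

```text
t 8.92 p [ 0.4825 -0.314   0.1712] yaw -106.68 tilt 4.98 q6 1.09 F [-0.1 -0.2  0.8] M [-0.068 -0.007  0.034] w 50.1
shift mm [-459.6   58.    45.3]
turn deg (tool z) -139.68
```

carry_out(series=[[[-38,4.8,3.5],0],[[-38,4.8,3.5],0],[[-38,4.8,3.5],0],[[-38,4.8,3.5],0],[[-38,4.8,3.5],0],[[-38,4.8,3.5],0],[[-38,4.8,3.5],0],[[-38,4.8,3.5],0],[[-38,4.8,3.5],0],[[-38,4.8,3.5],0]])

```text
clock: 9.75
position: [0.5481, 0.0696, 0.1647]
ee_rot: [0.036, -0.592, 0.805, 0.017]
contact_force: [0.8, -1.0, 0.0]
width: 0.0498
```

carry_out(series=[[[0,0,0],-7],[[0,0,0],-7],[[0,0,0],-7],[[0,0,0],-7],[[0,0,0],-7],[[0,0,0],-7],[[0,0,0],-7],[[0,0,0],-7],[[0,0,0],-7],[[0,0,0],-7]])

```text
clock: 10.58
position: [0.5427, 0.0828, 0.1592]
ee_rot: [-0.039, 0.952, -0.305, 0.001]
contact_force: [1.6, 0.3, 0.6]
width: 0.0504
```

Run:
```python
from h import *
plan([.560,.145,.165],33);
```

```text
t 10.58 p [0.5427 0.0828 0.1592] yaw -35.45 tilt 4.52 q6 0.56 F [1.6 0.3 0.6] M [-0.019  0.047  0.008] w 50.4
shift mm [-22.1 -61.   -0.7]
turn deg (tool z) -68.45
```

carry_out(series=[[[0,0,0],-7],[[0,0,0],-7],[[0,0,0],-7],[[0,0,0],-7],[[0,0,0],-7],[[0,0,0],-7],[[0,0,0],-7],[[0,0,0],-7],[[0,0,0],-7],[[0,0,0],-5]])

```text
clock: 11.42
position: [0.5371, 0.0826, 0.1537]
ee_rot: [-0.033, 0.955, 0.295, 0.018]
contact_force: [0.1, 0.4, 0.5]
width: 0.0497
```

Run:
```python
from h import *
plan([.560,.145,.12],33);
```

```text
t 11.42 p [0.5371 0.0826 0.1537] yaw 34.24 tilt 4.3 q6 -0.66 F [0.1 0.4 0.5] M [-0.041 -0.03   0.018] w 49.7
shift mm [ 52.2 -36.7  38.5]
turn deg (tool z) 1.24
```

carry_out(series=[[[26,-18,12],0],[[26,-18,14],0],[[0,0,8],0],[[0,0,0],0]])

```text
clock: 11.75
position: [0.56, 0.1442, 0.1224]
ee_rot: [-0.032, 0.954, 0.296, 0.017]
contact_force: [0.1, -0.4, -1.0]
width: 0.0499
```

Run:
```python
from h import *
plan([.560,.145,.066],33)
s=manip.get_state();p=s["position"];q=s["ee_rot"];R=Ro.from_quat([q[1],q[2],q[3],q[0]]).as_matrix();print(R[:,2])
out=[]
c0=np.array([.5605,.1452]);a=np.radians(-7);L=lambda x,y,z:[c0[0]+(x+.004)*np.cos(a)-y*np.sin(a),c0[1]+(x+.004)*np.sin(a)+y*np.cos(a),z]
for n in("scene","top"):
    d=img(n); u,v=proj(d,[.58,.14,.11])[0].astype(int); w=40;x0,y0=u-w,v-w
    c=cv2.convertScaleAbs(cv2.resize(d["frame"][y0:y0+80,x0:x0+80],(400,400),interpolation=cv2.INTER_CUBIC),alpha=1.3)
    dr=lambda P,col:[cv2.circle(c,tuple(map(int,(b-[x0,y0])*5)),1,col,-1) for b in proj(d,P)]
    dr([L(-.004+.016*np.cos(k),.016*np.sin(k),.111) for k in np.arange(0,6.28,.2)],(0,0,255))
    dr([L(sx*.031,sy,.086) for sx in(-1,1) for sy in np.linspace(-.03,.03,15)]+[L(sx,sy*.03,.086) for sy in(-1,1) for sx in np.linspace(-.031,.031,15)],(0,255,0))
    dr([L(.077,y,.074) for y in np.linspace(-.01,.01,8)],(255,0,0))
    dr([L(-.004+r*np.cos(.698),r*np.sin(.698),.111) for r in(.006,.01,.014)],(255,0,255))
    dr([p+R@[sx*.025,0,-.031] for sx in(-1,0,1)],(0,255,255))
    out.append(c)
cv2.imwrite("pics/d1.png",np.hstack(out))
```

```text
t 11.75 p [0.56   0.1442 0.1224] yaw 34.4 tilt 4.19 q6 -0.55 F [ 0.1 -0.4 -1. ] M [-0.018  0.078 -0.012] w 49.9
shift mm [-2.5  2.2 56.3]
turn deg (tool z) 1.4
[ 0.01363431  0.07172669 -0.99733113]
```

View pics/d1.png

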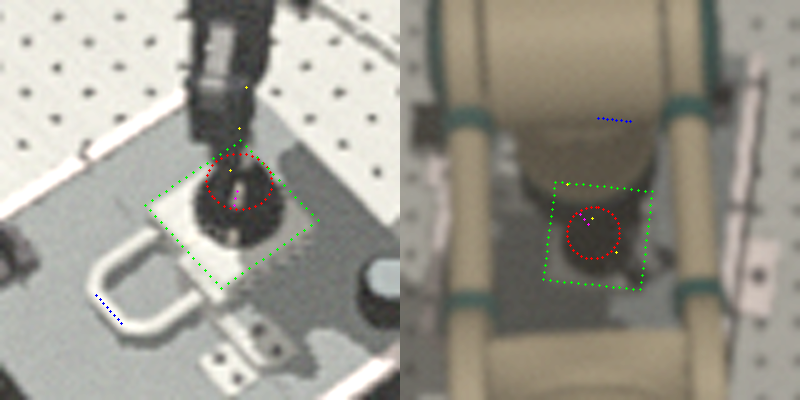

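The overlay fits the lock to about 2–3 mm at yaw ≈ -7°, and the pointer agrees with 2 notches (40°). I'll descend onto the dial.

carry_out(series=[[[-0.5,0,14],0],[[0,-1,14],0],[[0,0,12],0],[[0,0,8],0],[[0,0,6],0],[[0,0,0],0]])

```text
clock: 12.35
position: [0.5621, 0.1433, 0.0722]
ee_rot: [-0.03, 0.955, 0.294, 0.021]
contact_force: [0.3, 0.2, 0.1]
width: 0.0502
```

Run:
```python
from h import *
plan([.561,.1475,.066],33)
```

```text
t 12.35 p [0.5621 0.1433 0.0722] yaw 34.15 tilt 4.24 q6 -0.55 F [0.3 0.2 0.1] M [-0.017  0.039  0.015] w 50.2
shift mm [ 1.1 -3.8  6.4]
turn deg (tool z) 1.15
```

carry_out(series=[[[0.5,-2,2],0],[[0.5,-2,2],0],[[0,0,1.5],0],[[0,0,0],0]])

```text
clock: 12.68
position: [0.562, 0.1471, 0.0684]
ee_rot: [-0.03, 0.955, 0.293, 0.023]
contact_force: [0.1, -0.5, 0.0]
width: 0.05
```

carry_out(series=[[[0,0,0],0],[[0,0,0],0],[[0,0,0],0],[[0,0,0],0]], fingers=0, squeeze=25)

```text
clock: 13.02
position: [0.5631, 0.1472, 0.0695]
ee_rot: [-0.029, 0.955, 0.294, 0.024]
contact_force: [0.2, -0.5, -2.4]
width: 0.0293
```

Run:
```python
from h import *
plan([.561,.1475,.066],33)
```

```text
t 13.02 p [0.5631 0.1472 0.0695] yaw 34.11 tilt 4.35 q6 -0.55 F [ 0.2 -0.5 -2.4] M [-0.058 -0.092  0.005] w 29.3
shift mm [-1.8 -1.3  3.4]
turn deg (tool z) 1.11
```

carry_out(series=[[[0,0,0],0],[[0,0,0],0]])

```text
clock: 13.18
position: [0.5631, 0.1471, 0.0694]
ee_rot: [-0.029, 0.955, 0.294, 0.024]
contact_force: [-0.5, 0.6, -1.8]
width: 0.0291
```

Run:
```python
from h import *
plan([.561,.1475,.066],33)
```

```text
t 13.18 p [0.5631 0.1471 0.0694] yaw 34.11 tilt 4.35 q6 -0.55 F [-0.5  0.6 -1.8] M [-0.065 -0.06  -0.034] w 29.1
shift mm [-1.8 -1.4  3.4]
turn deg (tool z) 1.11
```

carry_out(series=[[[0,0,0],6.5],[[0,0,0],6.5],[[0,0,0],6.5],[[0,0,0],6.5],[[0,0,0],6.5],[[0,0,0],5.5],[[0,0,0],0]])

```text
clock: 13.77
position: [0.563, 0.1477, 0.0705]
ee_rot: [-0.036, 0.998, -0.049, 0.013]
contact_force: [-0.3, -0.8, -1.0]
width: 0.0294
```

Run:
```python
from h import *
plan([.561,.1475,.069],-6)
```

```text
t 13.77 p [0.563  0.1477 0.0705] yaw -5.62 tilt 4.4 q6 0.15 F [-0.3 -0.8 -1. ] M [-0.156 -0.119 -0.068] w 29.4
shift mm [-2.   0.5  1.4]
turn deg (tool z) 0.38
```

carry_out(series=[[[0,0,0],0],[[0,0,0],0],[[0,0,0],0],[[0,0,-20],0],[[0,0,-30],0],[[0,0,-20],0],[[0,0,0],0]], fingers=55)

```text
clock: 14.35
position: [0.5587, 0.1431, 0.1405]
ee_rot: [-0.036, 0.998, -0.043, 0.009]
contact_force: [0.2, -0.5, 0.1]
width: 0.0548
```

Run:
```python
from h import *
plan([.561,.1475,.069],-6)
d=img("scene");u,v=proj(d,[.575,.14,.09])[0].astype(int)
c=cv2.resize(d["frame"][v-30:v+30,u-30:u+30],(500,500),interpolation=cv2.INTER_CUBIC)
k=img("scene");u,v=proj(k,[.489,-.306,.08])[0].astype(int)
e=cv2.resize(k["frame"][v-18:v+18,u-18:u+18],(300,300),interpolation=cv2.INTER_CUBIC)
m=np.zeros((500,800,3),np.uint8);m[:,:500]=c;m[:300,500:]=e
cv2.imwrite("pics/d2.png",cv2.convertScaleAbs(m,alpha=1.3))
```

```text
t 14.35 p [0.5587 0.1431 0.1405] yaw -4.97 tilt 4.3 q6 0.14 F [ 0.2 -0.5  0.1] M [ 0.015 -0.03   0.022] w 54.8
shift mm [ 0.8  0.7 71.6]
turn deg (tool z) 1.03
```

View pics/d2.png

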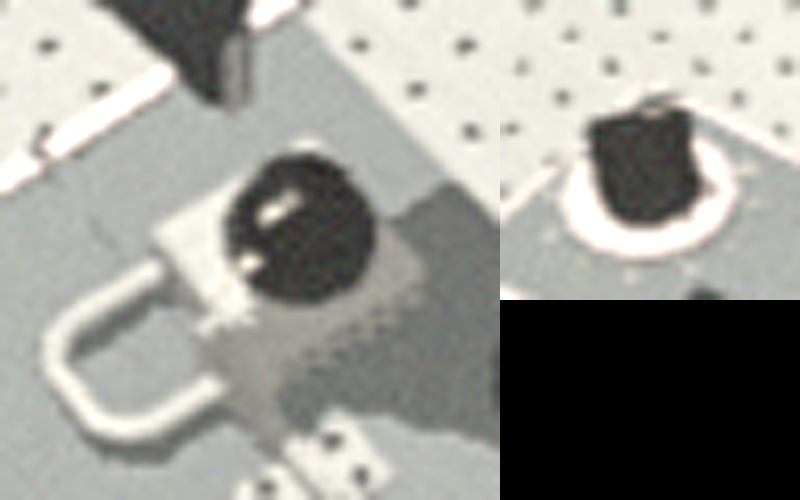

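Run:
```python
from h import *
import pickle
d=pickle.load(open("scene.pkl","rb"));u,v=proj(d,[.575,.14,.09])[0].astype(int)
g=lambda x,y,z:ray(d,(x*.12+u-30,y*.12+v-30),z)[:2]
a=g(298,192,.111);b=g(262,218,.111);f=g(248,262,.091);c=g(300,212,.111);l1=g(160,270,.074);l2=g(60,325,.074);bow=g(85,380,.074);tipp=(225*.12+u-30,105*.12+v-30)
an=lambda v:np.degrees(np.arctan2(v[1],v[0])).round(1)
print("line",an(b-a),"flange-centre",an(f-np.array([.5605,.1455])),an(f-c),c,f,"leg",an(l2-l1),"bow",bow)
```

```text
line -5.4 flange-centre -9.5 -27.0 [0.56477189 0.14954145] [0.57864871 0.14246196] leg -12.7 bow [0.63389394 0.12951181]
```

The pointer yaw is -5 to -9° and the lock is about -7°, so the dial is in the notch at 0. Next is the bow.

```bash
cat >> h.py <<'E'
OFF=.031
def tip(P,yaw=None):
    s=manip.get_state(); q=s["ee_rot"]; R=Ro.from_quat([q[1],q[2],q[3],q[0]]).as_matrix()
    print("z axis",R[:,2].round(3),"real tip",(s["position"]-R[:,2]*OFF).round(4)); plan(np.array(P)+R[:,2]*OFF,yaw)
E
python3 -c "
from h import *
tip([.639,.133,.10],-7)"
```

```text
z axis [ 0.017  0.071 -0.997] real tip [0.5561 0.1408 0.1681]
t 14.45 p [0.5567 0.143  0.1372] yaw -5.0 tilt 4.19 q6 0.14 F [ 0.2  0.3 -0.6] M [-0.057  0.058  0.011] w 54.7
shift mm [82.5  5.5 68.8]
turn deg (tool z) 2.0
```

carry_out(series=[[[28,2,0],2],[[28,2,0],0],[[26,1.5,0],0],[[0,0,20],0],[[0,0,25],0],[[0,0,18],0],[[0,0,0],0]], fingers=32)

```text
clock: 15.03
position: [0.6351, 0.1328, 0.0615]
ee_rot: [-0.035, 0.998, -0.06, -0.001]
contact_force: [-1.7, -0.9, -0.4]
width: 0.0322
```

Run:
```python
from h import *
tip([.639,.133,.066],-7)
s=manip.get_state();p=s["position"];q=s["ee_rot"];R=Ro.from_quat([q[1],q[2],q[3],q[0]]).as_matrix()
out=[]
for n in("scene","top"):
    d=img(n); u,v=proj(d,[.62,.133,.09])[0].astype(int);x0,y0=u-30,v-30
    c=cv2.convertScaleAbs(cv2.resize(d["frame"][y0:y0+60,x0:x0+60],(400,400),interpolation=cv2.INTER_CUBIC),alpha=1.3)
    for o,z in((-.016,-.031-.008),(.016,-.031-.008)):
        a=(proj(d,p+R@[o,0,z])[0]-[x0,y0])*400/60;cv2.drawMarker(c,tuple(map(int,a)),(0,0,255),cv2.MARKER_CROSS,10,1)
    out.append(c)
cv2.imwrite("pics/b1.png",np.hstack(out))
```

```text
z axis [ 0.002  0.071 -0.997] real tip [0.6351 0.1306 0.0924]
t 15.03 p [0.6351 0.1328 0.0615] yaw -6.84 tilt 4.06 q6 0.14 F [-1.7 -0.9 -0.4] M [-0.063 -0.032 -0.046] w 32.2
shift mm [ 3.8 -1.  26.6]
turn deg (tool z) 0.16
```

View pics/b1.png

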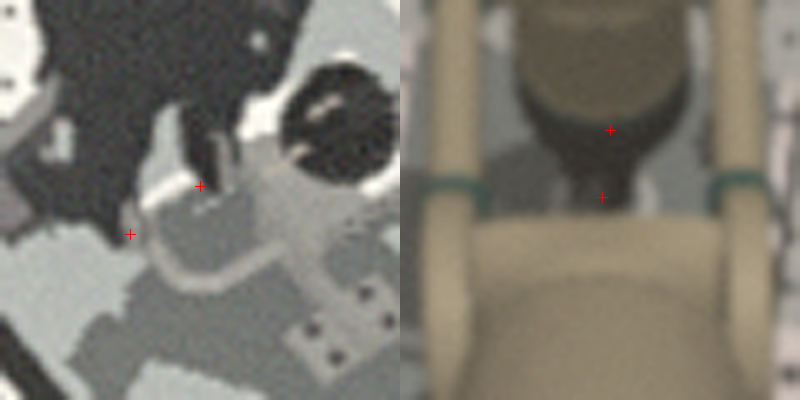

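Run:
```python
from h import *
import pickle
d=pickle.load(open("scene.pkl","rb"));u,v=proj(d,[.62,.133,.09])[0].astype(int)
g=lambda x,y,z=.074:ray(d,(x*.15+u-30,y*.15+v-30),z)[:2]
e=np.array([np.cos(np.radians(-7)),np.sin(np.radians(-7))]);n=np.array([-e[1],e[0]])
for q in((165,192),(155,198),(235,270),(210,282),(146,225),(155,260),(175,283)):
    P=g(*q); r=P-np.array([.5605,.1455]); print(q,P.round(4),"along",(r@e-.004).round(4),"lat",(r@n).round(4))
print("image mm at bow", (proj(d,[[.639,.133,.066],[.639,.143,.066],[.649,.133,.066]])-[u-30,v-30])/.15)
```

```text
(165, 192) [0.6192 0.1131] along 0.0583 lat -0.025
(155, 198) [0.6237 0.1123] along 0.0628 lat -0.0253
(235, 270) [0.6242 0.1545] along 0.0581 lat 0.0167
(210, 282) [0.6341 0.1515] along 0.0683 lat 0.015
(146, 225) [0.634  0.1181] along 0.0723 lat -0.0182
(155, 260) [0.6419 0.1309] along 0.0786 lat -0.0046
(175, 283) [0.6434 0.1428] along 0.0786 lat 0.0074
image mm at bow [[165.01121544 269.34935487]
 [184.13375066 286.42211808]
 [145.64023473 286.45971209]]
```

The fingers straddle the bow from above. The refined bow centre is about (0.641, 0.131). I'll descend gently, watching the force.

```bash
python3 -c "
from h import *
tip([.641,.131,.068],-8)"
```

```text
z axis [ 0.007  0.071 -0.997] real tip [0.6368 0.1307 0.0958]
t 15.13 p [0.6371 0.1329 0.0649] yaw -6.85 tilt 4.1 q6 0.14 F [-0.   0.   0.5] M [-0.032  0.025 -0.053] w 32.1
shift mm [ 4.1  1.2 27.8]
turn deg (tool z) 1.15
```

carry_out(series=[[[3,0,5],0],[[3,1,6],0],[[0,0,5],0],[[0,0,4],0],[[0,0,0],0]])

```text
clock: 15.55
position: [0.6463, 0.1329, 0.0471]
ee_rot: [-0.036, 0.998, -0.059, 0.005]
contact_force: [-1.0, 0.6, -0.3]
width: 0.032
```

```bash
python3 -c "
from h import *
tip([.641,.131,.068],-8)"
```

```text
z axis [ 0.014  0.072 -0.997] real tip [0.6458 0.1307 0.078 ]
t 15.55 p [0.6463 0.1329 0.0471] yaw -6.8 tilt 4.19 q6 0.14 F [-1.   0.6 -0.3] M [ 0.008  0.015 -0.025] w 32.0
shift mm [-4.9  1.   9.9]
turn deg (tool z) 1.2
```

carry_out(series=[[[-2.5,0.5,4],1],[[-2,0.5,4],0],[[0,0,3],0],[[0,0,0],0]])

```text
clock: 15.88
position: [0.6416, 0.1334, 0.036]
ee_rot: [-0.036, 0.997, -0.069, 0.006]
contact_force: [-0.4, -0.3, -0.7]
width: 0.0322
```

```bash
python3 -c "
from h import *
tip([.641,.131,.067],-8)"
```

```text
z axis [ 0.016  0.072 -0.997] real tip [0.6411 0.1311 0.0669]
t 15.88 p [0.6416 0.1334 0.036 ] yaw -7.9 tilt 4.22 q6 0.15 F [-0.4 -0.3 -0.7] M [ 0.007  0.003 -0.001] w 32.2
shift mm [-0.1  0.2 -0.1]
turn deg (tool z) 0.1
```

Close gently on the bow and check the width.

carry_out(series=[[[0,0,0],0],[[0,0,0],0],[[0,0,0],0],[[0,0,0],0]], fingers=0, squeeze=25)

```text
clock: 16.22
position: [0.6411, 0.1342, 0.0361]
ee_rot: [-0.037, 0.997, -0.069, 0.005]
contact_force: [0.6, 0.6, -0.3]
width: 0.0064
```

```bash
python3 -c "
from h import *
tip([.641,.131,.067],-8)"
```

```text
z axis [ 0.016  0.073 -0.997] real tip [0.6407 0.1319 0.067 ]
t 16.22 p [0.6411 0.1342 0.0361] yaw -7.95 tilt 4.29 q6 0.15 F [ 0.6  0.6 -0.3] M [ 0.092  0.041 -0.035] w 6.4
shift mm [ 0.5  0.9 -0.1]
turn deg (tool z) 0.05
```

carry_out(series=[[[4,0,0],0],[[4,0,0],0],[[4,0,0],0]], squeeze=35)

```text
clock: 16.47
position: [0.6494, 0.1336, 0.0359]
ee_rot: [-0.037, 0.997, -0.069, 0.001]
contact_force: [-2.6, 0.8, 1.4]
width: 0.0057
```

```bash
python3 -c "
from h import *
tip([.663,.128,.067],-8)"
```

```text
z axis [ 0.008  0.075 -0.997] real tip [0.6492 0.1312 0.0668]
t 16.47 p [0.6494 0.1336 0.0359] yaw -7.9 tilt 4.3 q6 0.15 F [-2.6  0.8  1.4] M [0.191 0.541 0.022] w 5.7
shift mm [14.1  1.3 -0.4]
turn deg (tool z) 0.1
```

It slides at about 3 N, so the lock is unlocked. I'll keep pulling.

carry_out(series=[[[4,0.3,0],0],[[4,0.3,0],0],[[4,0.3,0],0],[[3,0,0],0]])

```text
clock: 16.8
position: [0.6642, 0.1316, 0.0357]
ee_rot: [-0.038, 0.997, -0.069, -0.001]
contact_force: [-8.7, 3.8, 2.4]
width: 0.0055
```

```bash
python3 -c "
from h import *
tip([.663,.128,.067],-8)"
```

```text
z axis [ 0.004  0.077 -0.997] real tip [0.6641 0.1292 0.0666]
t 16.8 p [0.6642 0.1316 0.0357] yaw -7.9 tilt 4.4 q6 0.15 F [-8.7  3.8  2.4] M [0.627 1.463 0.121] w 5.5
shift mm [-0.9  1.3 -0.5]
turn deg (tool z) 0.1
```

carry_out(series=[[[0,0,0],0],[[0,0,0],0],[[0,0,0],0]])

```text
clock: 17.05
position: [0.6641, 0.1319, 0.0354]
ee_rot: [-0.039, 0.997, -0.069, -0.002]
contact_force: [-3.6, 1.5, 2.3]
width: 0.0052
```

carry_out(series=[[[0,0,0],0],[[0,0,0],0],[[0,0,0],0],[[0,0,-15],0],[[0,0,-25],0],[[0,0,-30],0],[[0,0,-30],0],[[0,0,0],0]], fingers=28)

```text
clock: 17.72
position: [0.6709, 0.1191, 0.137]
ee_rot: [-0.035, 0.997, -0.069, 0.005]
contact_force: [1.6, 0.8, 0.3]
width: 0.0279
```

Run:
```python
from h import *
tip([.5605,.1445,.14],-7)
d=img("scene");u,v=proj(d,[.6,.14,.08])[0].astype(int)
cv2.imwrite("pics/s1.png",cv2.convertScaleAbs(cv2.resize(d["frame"][v-32:v+32,u-40:u+40],(640,512),interpolation=cv2.INTER_CUBIC),alpha=1.3)); print(u-40,v-32)
```

```text
z axis [ 0.014  0.069 -0.997] real tip [0.6705 0.117  0.1679]
t 17.72 p [0.6709 0.1191 0.137 ] yaw -7.93 tilt 4.06 q6 0.15 F [1.6 0.8 0.3] M [-0.009  0.018  0.009] w 27.9
shift mm [-112.9  -10.1   28.2]
turn deg (tool z) -0.93
245 240
```

View pics/s1.png

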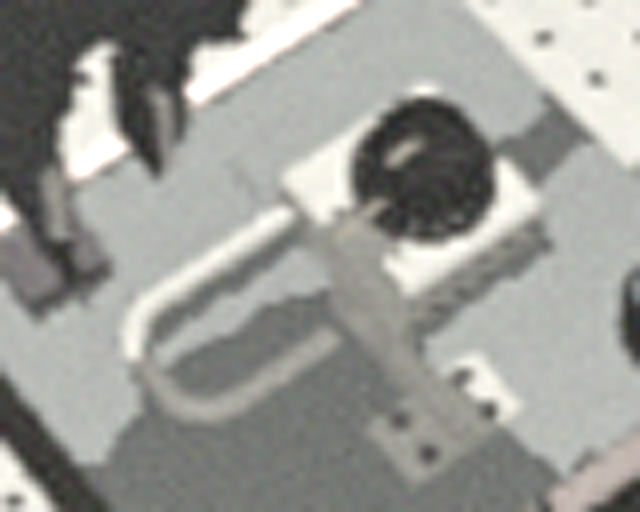

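The shackle is out and its short-leg end is clear of the tabs; the lock has not moved. Now I'll regrip the dial and lift.

carry_out(series=[[[-27,-2.5,0],0],[[-28,-2.5,0],0],[[-28,-2.5,0],0],[[-26,-2.5,4],0],[[-4,0,12],0],[[0,0,10],0],[[0,0,0],0]], fingers=46)

```text
clock: 18.35
position: [0.5576, 0.1439, 0.1028]
ee_rot: [-0.033, 0.997, -0.07, 0.006]
contact_force: [-0.5, -0.3, 0.9]
width: 0.0457
```

```bash
python3 -c "
from h import *
tip([.562,.145,.0975],-7)"
```

```text
z axis [ 0.016  0.065 -0.998] real tip [0.5571 0.1419 0.1337]
t 18.35 p [0.5576 0.1439 0.1028] yaw -8.08 tilt 3.83 q6 0.2 F [-0.5 -0.3  0.9] M [-0.054  0.045 -0.002] w 45.7
shift mm [ 4.1 -1.4 36.4]
turn deg (tool z) -1.08
```

carry_out(series=[[[2,-0.5,8],0],[[2,-0.5,8],0],[[0,0,8],0],[[0,0,7],0],[[0,0,3],0],[[0,0,0],0]])

```text
clock: 18.85
position: [0.5671, 0.1455, 0.0632]
ee_rot: [-0.032, 0.997, -0.071, 0.006]
contact_force: [-1.0, 0.2, -0.1]
width: 0.0462
```

```bash
python3 -c "
from h import *
tip([.562,.145,.0975],-7)"
```

```text
z axis [ 0.017  0.064 -0.998] real tip [0.5666 0.1435 0.0942]
t 18.85 p [0.5671 0.1455 0.0632] yaw -8.17 tilt 3.78 q6 0.2 F [-1.   0.2 -0.1] M [-0.065  0.003 -0.002] w 46.2
shift mm [-4.7 -1.1 -3.3]
turn deg (tool z) -1.17
```

carry_out(series=[[[-2,-0.5,-1.5],0],[[-2,-0.5,-1],0],[[0,0,0],0]])

```text
clock: 19.1
position: [0.5634, 0.1468, 0.0655]
ee_rot: [-0.032, 0.997, -0.071, 0.006]
contact_force: [0.2, -0.8, -0.2]
width: 0.0457
```

carry_out(series=[[[0,0,0],0],[[0,0,0],0],[[0,0,0],0],[[0,0,0],0]], fingers=0, squeeze=30)

```text
clock: 19.43
position: [0.5627, 0.1468, 0.0665]
ee_rot: [-0.032, 0.997, -0.071, 0.006]
contact_force: [0.4, 0.7, -2.4]
width: 0.0299
```

carry_out(series=[[[0,0,0],0],[[0,0,0],0]], squeeze=60)

```text
clock: 19.6
position: [0.5628, 0.1468, 0.0667]
ee_rot: [-0.032, 0.997, -0.071, 0.006]
contact_force: [0.5, -0.6, -1.1]
width: 0.0284
```

```bash
python3 -c "
from h import *
tip([.562,.145,.0975],-7)"
```

```text
z axis [ 0.017  0.064 -0.998] real tip [0.5623 0.1448 0.0977]
t 19.6 p [0.5628 0.1468 0.0667] yaw -8.17 tilt 3.78 q6 0.2 F [ 0.5 -0.6 -1.1] M [-0.055  0.004 -0.015] w 28.4
shift mm [-0.3 -0.1  0.2]
turn deg (tool z) -1.17
```

carry_out(series=[[[0.1,-0.4,-5],0],[[0.1,-0.4,-6],0],[[0.1,-0.4,-6],0],[[0,0,0],0]])

```text
clock: 19.93
position: [0.5612, 0.1466, 0.0831]
ee_rot: [-0.032, 0.997, -0.071, 0.004]
contact_force: [0.6, -0.0, -4.1]
width: 0.0284
```

```bash
python3 -c "
from h import *
tip([.562,.145,.22],-7)"
```

```text
z axis [ 0.013  0.063 -0.998] real tip [0.5609 0.1446 0.1141]
t 19.93 p [0.5612 0.1466 0.0831] yaw -8.16 tilt 3.68 q6 0.2 F [ 0.6 -0.  -4.1] M [-0.026  0.034 -0.054] w 28.4
shift mm [   1.5   -7.3 -105.7]
turn deg (tool z) -1.16
```

The force reads -4.1 N, which is the lock's weight, so it is free. I'll lift the rest.

carry_out(series=[[[0.1,-0.7,-11],0],[[0.1,-0.7,-11],0],[[0.1,-0.7,-12],0],[[0.1,-0.7,-12],0],[[0.1,-0.7,-12],0],[[0.1,-0.7,-12],0],[[0.1,-0.7,-12],0],[[0.1,-0.7,-10],0],[[0,0,-5],0],[[0,0,0],0]])

```text
clock: 20.77
position: [0.5594, 0.1455, 0.1835]
ee_rot: [-0.031, 0.997, -0.071, 0.001]
contact_force: [-0.3, -0.1, -4.4]
width: 0.0286
```

carry_out(series=[[[0,0,0],0],[[0,0,0],0],[[0,0,0],0]])

```text
clock: 21.02
position: [0.5585, 0.1453, 0.1823]
ee_rot: [-0.031, 0.997, -0.071, 0.0]
contact_force: [0.1, 0.5, -5.8]
width: 0.0284
```

Run:
```python
from h import *
tip([.562,.145,.22],-7)
a=img("scene")["frame"];k=img("scene")
d=k;u,v=proj(d,[.59,.14,.19])[0].astype(int)
c=cv2.resize(d["frame"][v-40:v+40,u-40:u+40],(500,500),interpolation=cv2.INTER_CUBIC)
t=img("top");u,v=proj(t,[.489,-.306,.08])[0].astype(int)
e=cv2.resize(t["frame"][v-18:v+18,u-18:u+18],(300,300),interpolation=cv2.INTER_CUBIC)
u,v=proj(k,[.489,-.306,.08])[0].astype(int)
g=cv2.resize(k["frame"][v-18:v+18,u-18:u+18],(300,300),interpolation=cv2.INTER_CUBIC)
m=np.zeros((600,800,3),np.uint8);m[:500,:500]=c;m[:300,500:]=e;m[300:,500:]=g
cv2.imwrite("pics/f1.png",cv2.convertScaleAbs(m,alpha=1.3)); print(manip.get_state()["qd"].round(3))
```

```text
z axis [ 0.005  0.061 -0.998] real tip [0.5583 0.1434 0.2132]
t 21.02 p [0.5585 0.1453 0.1823] yaw -8.15 tilt 3.53 q6 0.22 F [ 0.1  0.5 -5.8] M [-0.025  0.103  0.005] w 28.4
shift mm [ 3.4 -2.5 -6.7]
turn deg (tool z) -1.15
[ 0.001 -0.001 -0.005 -0.     0.001 -0.001]
```

View pics/f1.png

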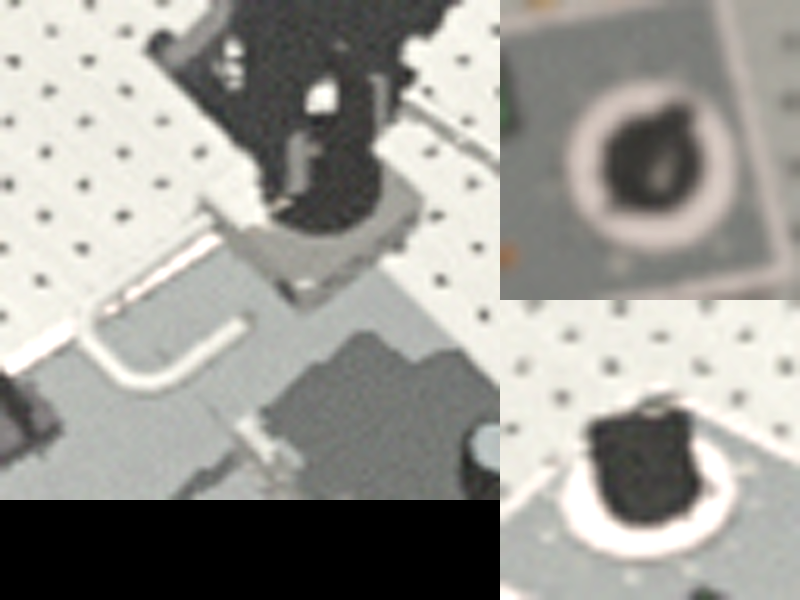

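The lock hangs level in the gripper with the shackle open. The knob bar at about -17° matches the 150° end of a symmetric 300° scale on the box, which is rotated by about 11.5°. Handing in.

```bash
python3 -c "
from h import *
print(manip.sign_off()); plan()"
```

```text
the job is handed in; nothing more can be done
None
the job is handed in; nothing more can be done
```

The job is handed in at about 21 s of the 72 s allowed. The padlock is held up in the gripper with its shackle open. The hand-in gives no verdict, so these are my own checks.

**What I did**
- **Power knob:** turned it anticlockwise onto the off stop. My first turn went well past the stop and strained it with about 16 N m. I released it, re-gripped and aligned the bar with its stop.
- **Dial:** turned it 40° clockwise, two notches. The pointer then read -5 to -9°, against about -7° for the lock.
- **Shackle:** pulled it about 23 mm, until the force rose at its stop.
- **Lift:** gripped the dial and raised the lock about 116 mm, so its centre is about 0.19 m above the table.

**Last checks**
- **Hold:** the fingers were shut on the dial, the wrist showed 4–6 N downward (the lock's weight), and the joints were nearly still. In the last picture the lock was level and the shackle open.
- **Knob:** it looked undisturbed. At release the bar was at about -17°, close to the -18.5° I estimated for the stop from the box's angle. A rough reading from the last picture was nearer -25°, so I relied on the grip reading.

**What disagreed**
- **Tip height:** in the pictures the fingertips were about 31 mm higher than the reported TCP. I confirmed it when the fingers first closed above the knob, and corrected for it from then on.
- **Tool tilt:** the tool kept a tilt of about 4°, which came from straining against the knob stop.
- **Bystanders:** I did not measure their positions at the end. No contact showed in the forces or pictures.

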